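# Fit the end stop of the bar vice and hold its spring jaw open at the marker

## Robot

A 7-joint arm with a two-finger parallel gripper is mounted at the origin on a cart in front of the work surface, level with it; the furniture and walls round the work are solid. World frame = base frame: x ahead of the robot, y to its left, z up, the work surface at z = 0. Lengths are in m, angles in rad, forces in N, time in s.
With the tool pointing down it reaches from about 0.4 to 0.875 m from the base axis. Payload 19.3 kg.
Tool frame: the origin (TCP) lies at the very end of the fingers, on their centre line; the grasp point (between the pads) lies 19 mm behind it (pinch_z is the distance from the TCP to the grasp point, in m); x points along the fingers, z is the direction in which the jaws open and shut, and the axes are right-handed (so a half turn about x gives the same grasp; the last joint's range is limited). The gripper opens to 85 mm and grips with 20 to 120 N. Pads are 22 mm wide; open, the fingers measure 114 mm over their backs; the gripper's body (76 mm by 85 mm) begins 54 mm behind the grasp point. The pads swing forward as they close: fully open they stand 13 mm farther back than shut.
Start: joints at [-1.208, 0.521, -0.036, 1.599, 0.021, 1.021, -0.113], TCP at [0.262, 0.567, 0.231] pointing down, gripper open.
Joint ranges: [-2.91, 2.91], [-0.3, 2.13], [-1.5, 1.42], [0.17, 2.43], [-1.26, 4.41], [0.16, 1.93], [-2.52, 2.52]. Speed limits (rad/s): [1.89, 1.89, 2.39, 2.39, 3.01, 3.01, 3.01].

## Interface

Orientations are given as a unit quaternion [x, y, z, w].
In Python, from rig import * gives the robot as it stands. The module is installed in compiled form; this text tells all that it offers.
- The arm moves only by the shell command python3 -m jog 'ROWS' [FORCE]. ROWS is JSON, a list that holds one entry, the list of rows, each a list of 7 numbers: the opening, from 0 (shut) to 1 (fully open), then the shift along the tool's x, y, z in mm, then the turn, a rotation vector about the tool's x, y, z in degrees. A call has 1 to 12 rows; each row is the pose to reach, as a shift and turn from the pose commanded when the call began, along the tool's axes at that moment; what a row does not reach only later rows make up. A row lasts 1/8 s, in which the tool goes at most 62.5 mm and 10.7 degrees, less where a joint would pass 70% of its speed; a pose out of reach is approached as far as the arm can. A call with a gripper value outside its range is refused whole. The fingers move at their own pace and stop on an object; FORCE is the grip in N (left out, the last holds). Time passes only in rows, so rows that repeat a pose let the fingers close. It gives the time, the measured TCP pose, the force and the opening at its end, in the units of the state.
- read_state(): the state, without advancing time (a new reading comes with each control period).
- read_camera(name): name is "scene" or "top" or "wrist"; returns a dict with "img" (480x640x3 uint8, red, green, blue), "mtx" (3x3 intrinsics, pixels), "R" (3x3) and "t" (3): a world point X has camera coordinates R X + t. Camera axes: x right, y down, z forward; pixel columns grow to the right and rows downward; lengths in m; the calibration is good to about 2 mm. A picture is of the moment at which its call begins. There is no depth.
- finish_job(): hands the job in, once; it reports no verdict.
The state is a dict: "t": time; "qpos": joint angles; "qvel": joint speeds; "joint_torque": joint torques, N m; "tool_pos": TCP position; "tcp_rot": TCP orientation; "ft_force": force on the tool from outside, world axes, zero at the start; "moment": the same for the moment, N m; "width": opening from 0.0 (shut) to 1.0 (fully open).
Only numpy, scipy, OpenCV 4.12 (cv2) and the standard library are available. Lean on these libraries where they do the work, as an engineer would, in place of code of your own. Each camera call takes 0.05 s, during which the arm holds its last target. There are 200 camera calls.

## Task

Get the bar vice ready for the next soap bar: set the loose end stop on the empty end of the base plate, slide it along under the guide rails until it is fully home and the spring balls have snapped in behind it, and let go of it. Then pull the spring jaw open by its post until its pointer stands in the middle between the two prongs of the marker clip, and finish holding the jaw there, because it springs shut if it is let go. Do not shift the marker clip, and leave the soap bars, the salve pot and the dropper bottle where they are.

Things in the scene. Friction and masses are not known exactly. Their poses are not given: they have to be found in the camera images.
- vice: Bar vice: aluminium base plate 112 x 380 x 12 mm fixed to the table. Works along its own y, which points roughly to the robot's left (yaw within 0.22 rad); z up. Origin on the table on the centre line; plate from y = -165 to +215 mm. From +y to -y: empty loading bay, funnel, guide rails with end ledge, open bed, spring jaw, spring can (38 mm high, y = -112 to -156).
- bay (a point): Middle of the empty loading bay, on the plate's top (z = 12 mm), at vice x = 0, y = +182 mm. The end stop set down here, its post over this point, stands clear of funnel and rails; post centre then at z = 72 mm. Axes as the vice's.
- rail_mouth (a point): Where the rails begin (vice x = 0, y = +130 mm, z = 12). They run to y = +55, 62.4 mm apart inside; their lips (underside 13, top 17 mm above the plate, 50 mm apart) overhang the foot, so the stop goes in only by sliding. Before them a funnel, 10 mm high, opens from 62 to 76 mm width at y = +153.
- home (a point): Point on the plate's top (vice x = 0, y = +85 mm) over which the end stop's post stands when fully home, its foot against the ledge at y = +55. Two sprung steel balls, one in each rail at y = +115.5, stick 3.7 mm into the channel, give way sideways and snap in behind the foot. Sliding past them takes about 5 to 12 N.
- stop_post (a point): Centre of the loose end stop's post, 60 mm above its underside; post 30 (x) x 16 (y) mm, 34 to 84 mm up, over the middle of the dark foot 60 x 60 x 10 mm. Body 44 mm wide, 34 high; white-faced plate 70 mm wide, 37 high, overhangs the foot 11 mm at -y and leads, towards the jaw: fitted, its axes are the vice's. 0.3 kg. Starts right of the vice, turned up to 0.6 rad.
- jaw_handle (a point): Grip point of the spring jaw's upright post, 30 mm (vice x) by 16 mm (vice y), from z = 40 to 93 mm above the table; this point is on its axis at z = 68 mm, at vice x = 0, y = -22 mm when the jaw is shut. The jaw slides towards the vice's -y. Axes as the vice's.
- jaw (a joint): Opening of the spring jaw in m: 0 shut (start), grows as it is pulled towards the vice's -y, end of travel 0.072. The spring closes it with 5 N when shut, rising to 9 N.
- jaw_pointer (a point): Tip of the thin dark pointer that sticks out of the robot's side (-x) of the jaw, level with the post's axis, at z = 34.5 mm.
- mark_gap (a point): Middle of the gap between the two upright prongs of the dark marker clip, which sits on the steel bar along the robot's side (vice x = -47 mm) of the vice; the gap is 10 mm wide and the pointer passes just above the prongs.
- mark (a joint): Place of the marker clip in m, on the same scale as joint jaw: the pointer is in the middle of the gap when both values are equal. It starts between 0.030 and 0.058 and is stiff to move; it is to stay.
- soap_a_mid (a point): Centre of a loose cream soap bar, 42 x 63 x 26 mm, behind the vice, right. Leave alone.
- soap_b_mid (a point): Centre of a loose tan soap bar, 42 x 63 x 25 mm, behind the vice, left of the other. Leave alone.
- pot: Loose round salve pot, 65 mm across, 29 mm high, origin under its centre, beyond the end stop's first place. Leave alone.
- bottle: Loose brown dropper bottle, 33 mm across, 102 mm high, origin under its centre, far left behind the vice. Leave alone.

How it is judged:
On the way, in this order (a step that is already met when the one before it is completed fails the run):
1. the end stop is fully home under the rails and let go (y of stop_post in the frame of vice between 0.081 and 0.088 m and x of stop_post in the frame of vice between -0.005 and 0.005 m and height (world z) of stop_post below 0.076 m and angle between stop_post's own z axis and vertical below 0.08 rad and contact force between the fingers and end_stop below 0.2 N), for 0.2 s.
2. the jaw is pulled to the marker (y of jaw_pointer in the frame of mark_gap between -0.004 and 0.004 m and contact force between the fingers and jaw above 1 N), for 0.2 s.
At the end, for the whole second after the job is handed in: The fingers hold the spring jaw still (at least 1 N) with its pointer within 4 mm of the middle of the marker clip's gap, while the end stop sits untouched under the rails, upright, within 3 to 4 mm of fully home and behind the spring balls (all of step 1 and all of step 2 and velocity of joint jaw between -0.01 and 0.01 m/s); the arm keeps its last pose, push and grip.
It fails at once if the marker clip is shifted by more than 3 mm (distance of mark_gap from where it was at the start of the episode above 0.003 m).
It fails at once if a soap bar, the pot or the bottle is moved by more than 20 mm (distance of any of soap_a_mid, soap_b_mid, pot, bottle from where it was at the start of the episode above 0.02 m).
It also fails if it takes over 58 s, if anything falls off the work surface, if the arm or the gripper's body presses on something with over 40 N, if the wrist force passes 120 N, or if a joint passes its speed limit or range.

## Working session

There is one attempt and no reset: what is moved stays moved. The work goes in short steps, Python scripts to look and compute and a shell command to move; the robot and the scene stay as the last step left them, time stands still between calls to the robot, and variables do not carry over. Pictures are saved under pics/ and viewed, about 8 in all and at most 12, crops included, and the job is handed in when it is done.

```bash
mkdir -p pics
python3 - <<'E'
from rig import *
import cv2,numpy as np
np.set_printoptions(precision=4,suppress=True)
s=read_state();print(s)
for n in("scene","top"):
    c=read_camera(n);cv2.imwrite(f"pics/{n}0.png",c["img"][:,:,::-1]);print(n,c["mtx"],c["R"],c["t"],-c["R"].T@c["t"])
E
```

```text
{'t': 0.0, 'qpos': array([-1.2082,  0.522 , -0.0363,  1.6   ,  0.0212,  1.0211, -0.1128]), 'qvel': array([ 0.0011, -0.0005,  0.0007, -0.001 ,  0.0004,  0.001 , -0.0004]), 'joint_torque': array([  0.0008, -92.7133,   1.9804, -36.9933,   0.0178,   0.0083,
        -0.    ]), 'tool_pos': array([0.262 , 0.5671, 0.2307]), 'tcp_rot': array([-0.3812,  0.596 ,  0.3808,  0.5954]), 'ft_force': array([0.5933, 0.4978, 0.4818]), 'moment': array([ 0.0192, -0.049 ,  0.0175]), 'width': 0.9988547991916473}
scene [[545.2004   0.     317.8981]
 [  0.     545.2004 243.6679]
 [  0.       0.       1.    ]] [[ 0.7834 -0.6213  0.0173]
 [-0.3148 -0.4206 -0.8509]
 [ 0.536   0.6611 -0.5251]] [-0.4565  0.2448  0.9279] [-0.0627 -0.7941  0.7034]
top [[494.0669   0.     316.6135]
 [  0.     494.0669 239.7028]
 [  0.       0.       1.    ]] [[ 0.0052 -0.9999  0.0134]
 [-0.9973 -0.0061 -0.0729]
 [ 0.073  -0.0129 -0.9973]] [-0.0516  0.5674  1.3069] [ 0.4708 -0.0311  1.3453]
```

View pics/top0.png

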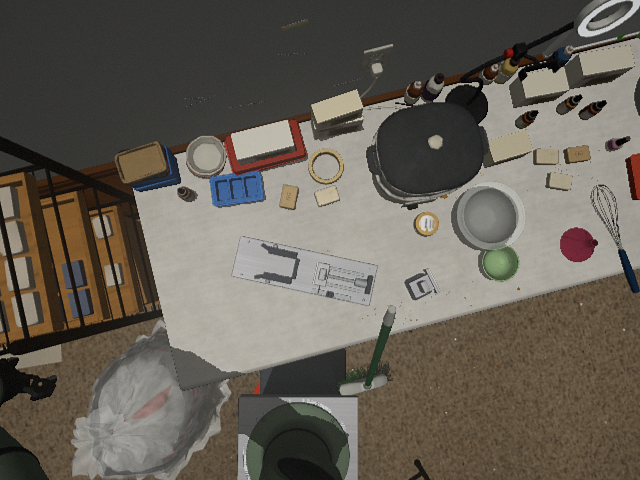

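View pics/scene0.png

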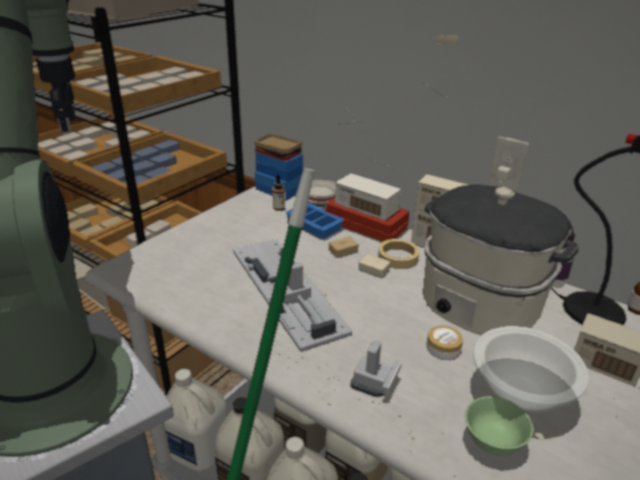

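The top view shows the plate spanning about (232..377, 237..305), the stop near (421,285) and the pot at (427,223). A broom handle ends near (390,312). Next, an enlarged crop.

```bash
cat > h.py <<'E'
from rig import *
import cv2,numpy as np
from scipy.spatial.transform import Rotation as Ro
np.set_printoptions(precision=4,suppress=True)
def ray(c,uv,z):
    "pixel -> world point on plane height z"
    C=-c["R"].T@c["t"];d=c["R"].T@np.linalg.inv(c["mtx"])@np.array([uv[0],uv[1],1.])
    return C+d*(z-C[2])/d[2]
def proj(c,X):
    p=c["mtx"]@(c["R"]@np.asarray(X)+c["t"]);return p[:2]/p[2]
def toolshift(P,s=None):
    "world target TCP -> mm shift in tool axes"
    s=s or read_state();return Ro.from_quat(s["tcp_rot"]).inv().apply(np.array(P)-s["tool_pos"])*1000
E
python3 - <<'E'
from h import *
c=read_camera("top");im=c["img"]
cv2.imwrite("pics/crop1.png",cv2.resize(im[225:325,225:445,::-1],None,fx=3.6,fy=3.6,interpolation=cv2.INTER_CUBIC))
hsv=cv2.cvtColor(im,cv2.COLOR_RGB2HSV)
print(Ro.from_quat(read_state()["tcp_rot"]).as_matrix())
for n,p in dict(tl=(240,237),bl=(232,275),tr=(378,265),br=(371,305)).items(): print(n,ray(c,p,.012))
print('stop',ray(c,(421,285),.04),'pot',ray(c,(427,223),.03),'broomtip',ray(c,(390,312),.3),ray(c,(390,312),.1))
w=read_camera("wrist");print("wrist cam in tool:",Ro.from_quat(read_state()["tcp_rot"]).inv().apply(-w["R"].T@w["t"]-read_state()["tool_pos"]), (Ro.from_quat(read_state()["tcp_rot"]).inv().as_matrix()@w["R"].T), w["mtx"][0])
# broom via scene
d=read_camera("scene");print('broomtip scene ray')
C1=-c["R"].T@c["t"];C2=-d["R"].T@d["t"]
for u,v in(((390,310),(308,172)),((385,325),(295,225))):
    a=ray(c,u,0)-C1;b=ray(d,v,0)-C2;a/=np.linalg.norm(a);b/=np.linalg.norm(b)
    k=np.linalg.lstsq(np.c_[a,-b],C2-C1,rcond=None)[0];print(C1+a*k[0],C2+b*k[1])
E
```

```text
[[-0.0003 -0.9078  0.4194]
 [-0.0008  0.4194  0.9078]
 [-1.     -0.0001 -0.0008]]
tl [0.5743 0.1586 0.012 ]
bl [0.4718 0.1783 0.012 ]
tr [ 0.5008 -0.2146  0.012 ]
br [ 0.3935 -0.1954  0.012 ]
stop [ 0.4481 -0.3242  0.04  ] pot [ 0.6138 -0.3443  0.03  ] broomtip [ 0.3957 -0.1999  0.3   ] [ 0.3814 -0.2321  0.1   ]
wrist cam in tool: [-0.1413  0.0757  0.0008] [[-0.0002 -0.297   0.9549]
 [-0.0004 -0.9549 -0.297 ]
 [ 1.     -0.0004  0.    ]] [407.7343   0.     321.2224]
broomtip scene ray
[ 0.404  -0.1901  0.3603] [ 0.4044 -0.1905  0.3603]
[ 0.3667 -0.1921  0.281 ] [ 0.3743 -0.1975  0.2811]
```

View pics/crop1.png

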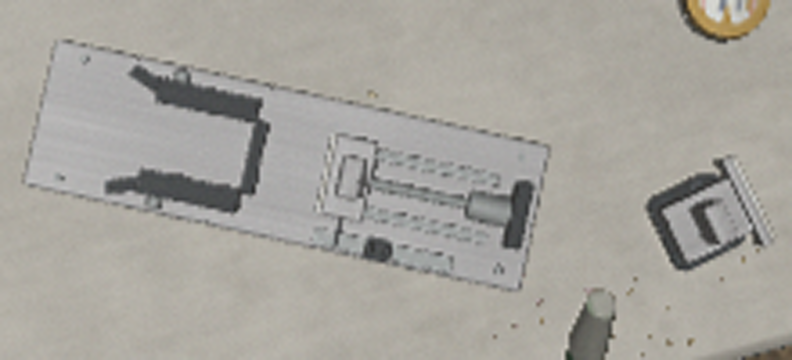

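```bash
python3 -m jog '[[[1,-60,-60,-65,-4,0,0],[1,-120,-120,-130,-10,0,0],[1,-169,-180,-195,-15,0,0],[1,-169,-240,-260,-20,0,0],[1,-169,-290,-315,-25,0,0],[1,-169,-330,-360,-25,0,0],[1,-169,-370,-405,-25,0,0],[1,-169,-400,-440,-25,0,0],[1,-169,-417,-454,-25,0,0],[1,-169,-417,-454,-25,0,0],[1,-169,-417,-454,-25,0,0],[1,-169,-417,-454,-25,0,0]]]'
python3 - <<'E'
from h import *
c=read_camera("wrist");cv2.imwrite("pics/w1.png",c["img"][:,:,::-1])
s=read_state();print(s["t"],s["tool_pos"],s["qpos"])
E
```

```text
t: 1.75
tool_pos: [0.4505, -0.0215, 0.4004]
tcp_rot: [0.5, -0.5, -0.5, -0.5]
ft_force: [-0.2, 0.2, -0.5]
width: 1.001
1.8 [ 0.4502 -0.0201  0.4002] [-0.3832  0.0768  0.3216  1.7904 -0.0253  1.2785  1.5175]
```

View pics/w1.png

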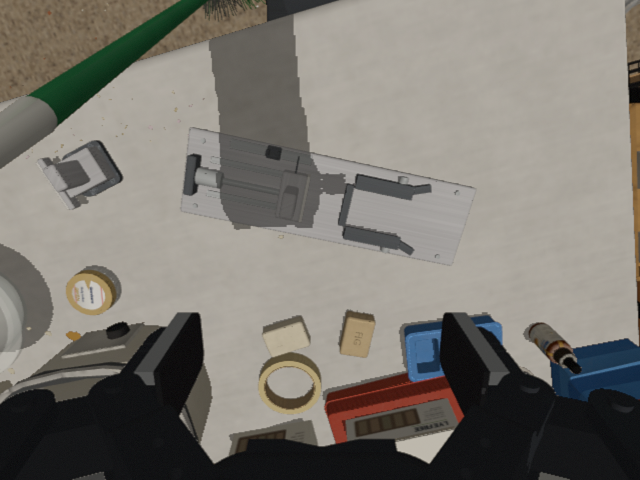

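The wrist view shows plate corners near (190,128), (475,187), (450,265) and (181,213). The stop is at about (85,173) with its white plate to the left at (55,180), and the pot is at (90,292). The broom top is at (20,130). Next I compute poses and a crop of the stop.

Run:
```python
from h import *
c=read_camera("wrist");g=cv2.cvtColor(c["img"],cv2.COLOR_RGB2GRAY)
p=np.array([[190,128],[475,187],[450,265],[181,213]],np.float32).reshape(-1,1,2)
q=cv2.cornerSubPix(g,p.copy(),(6,6),(-1,-1),(3,50,.01)).reshape(-1,2);print(q)
W=np.array([ray(c,u,.012) for u in q]);print(W);print([np.linalg.norm(W[i]-W[i-1]) for i in range(4)])
y=(W[1]-W[0]+W[2]-W[3])/2;yaw=np.arctan2(-y[0],y[1]);cen=W.mean(0);cen_y=.025
print("yaw",yaw,"origin",cen[:2]-cen_y*np.array([-np.sin(yaw),np.cos(yaw)]))
cv2.imwrite("pics/w1c.png",cv2.resize(c["img"][110:230,20:180,::-1],None,fx=5,fy=5,interpolation=cv2.INTER_CUBIC))
v=np.ascontiguousarray(c["img"][100:290,160:500,::-1]);cv2.imwrite("pics/w1v.png",cv2.resize(v,None,fx=2.3,fy=2.3,interpolation=cv2.INTER_CUBIC))
```

```text
[[188.7322 126.6188]
 [473.8741 188.611 ]
 [448.7313 266.0582]
 [179.1687 210.9055]]
[[ 0.3917 -0.1852  0.012 ]
 [ 0.4694  0.1808  0.012 ]
 [ 0.5778  0.1581  0.012 ]
 [ 0.4999 -0.2082  0.012 ]]
[np.float64(0.1106206361662059), np.float64(0.37412546162672516), np.float64(0.11079369957071443), np.float64(0.3744697310289546)]
yaw -0.20943109740313434 origin [ 0.4795 -0.0381]
```

View pics/w1c.png

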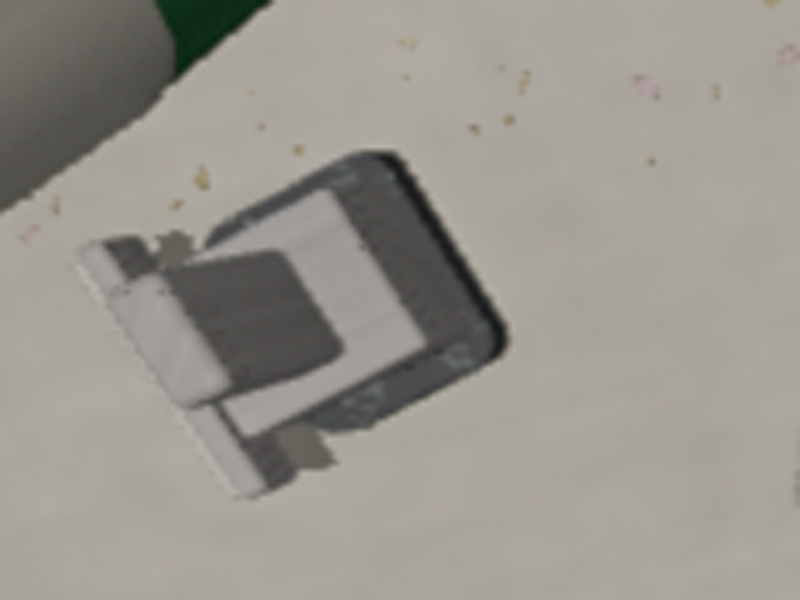

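The crop shows the stop's post top at crop (173,341), the body's rear edge from (335,190) to (425,347), and the white plate on the left.

Run:
```python
from h import *
c=read_camera("wrist");f=lambda u,v,z:ray(c,(20+(u+.5)/5-.5,110+(v+.5)/5-.5),z)
P=f(173,341,.084);print("post top",P)
a,b=f(335,190,.034),f(425,347,.034);d=b-a;print("rear edge",a,b,np.linalg.norm(d),"yaw",np.arctan2(d[1],d[0]),(a+b)/2)
a,b=f(82,255,.037),f(245,497,.037);d=b-a;print("plate front",a,b,np.linalg.norm(d),"yaw",np.arctan2(d[1],d[0]))
a,b=f(388,155,.01),f(505,340,.01);d=b-a;print("foot rear",a,b,np.linalg.norm(d),"yaw",np.arctan2(d[1],d[0]),(a+b)/2)
s=read_state();T=np.array([.445,-.31,.25]);print(toolshift(T))
```

```text
post top [ 0.4453 -0.318   0.084 ]
rear edge [ 0.4161 -0.3042  0.034 ] [ 0.4543 -0.2882  0.034 ] 0.04144260790807444 yaw 0.39635526228554396 [ 0.4352 -0.2962  0.034 ]
plate front [ 0.4316 -0.3669  0.037 ] [ 0.492 -0.338  0.037] 0.06698050829289354 yaw 0.44580295284375304
foot rear [ 0.4093 -0.3027  0.01  ] [ 0.4562 -0.2798  0.01  ] 0.05221462752627258 yaw 0.45570556376381177 [ 0.4327 -0.2913  0.01  ]
[ 150.125     6.322  -291.1374]
```

```bash
python3 -m jog '[[[1,0,-30,-30,10,0,0],[1,0,-65,-65,20,0,0],[1,0,-70,-110,30,0,0],[1,0,-70,-155,40,0,0],[1,0,-70,-200,50,0,0],[1,0,-60,-240,60,0,0],[1,0,-40,-275,70,0,0],[1,0,-10,-298,80,0,0],[1,0,5,-298,90,0,0],[1,0,5,-298,100,0,0],[1,0,5,-298,110,0,0],[1,0,5,-298,120,0,0]]]' && python3 -m jog '[[[1,30,0,0,10,0,0],[1,80,0,0,20,0,0],[1,130,0,0,30,0,0],[1,170,0,0,36,0,0],[1,190,0,0,36,0,0],[1,190,0,0,36,0,0],[1,190,0,0,36,0,0]]]'
python3 - <<'E'
from h import *
c=read_camera("wrist");cv2.imwrite("pics/w2.png",c["img"][:,:,::-1])
s=read_state();print(s["t"],s["tool_pos"],s["qpos"],Ro.from_quat(s["tcp_rot"]).as_matrix(),s["ft_force"])
print(proj(c,(.445,-.3183,.084)),proj(c,(.445,-.3183,.034)))
E
```

```text
t: 3.4
tool_pos: [0.4469, -0.3164, 0.4002]
tcp_rot: [0.183, 0.683, -0.183, 0.683]
ft_force: [0.4, 0.5, 0.0]
width: 1.001
t: 4.28
tool_pos: [0.4469, -0.3175, 0.2112]
tcp_rot: [0.384, 0.594, -0.384, 0.594]
ft_force: [0.2, 0.8, 1.0]
width: 1.002
4.325 [ 0.4469 -0.3176  0.2113] [-0.1028  0.5901  0.9034  1.8568 -0.5594  0.9696 -0.0988] [[ 0.0014  0.9118  0.4106]
 [-0.0003  0.4106 -0.9118]
 [-1.      0.0012  0.0008]] [-0.1941 -0.2469  0.5792]
[321.8539 232.9803] [321.756  215.5042]
```

View pics/w2.png

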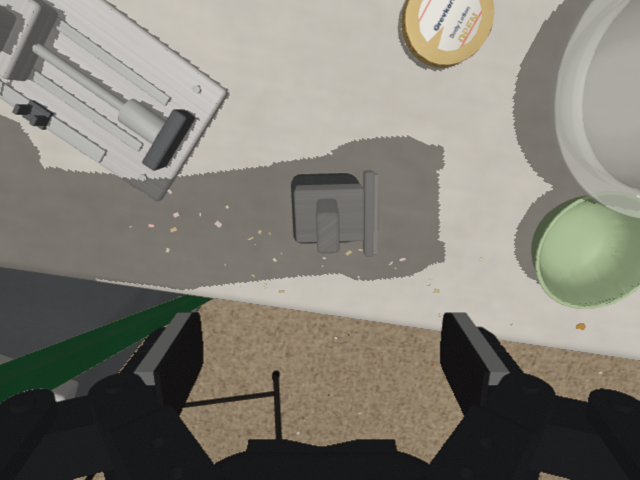

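The post top is centred at about (328,232) and the TCP axis at about x=322. I shift +4 mm in tool z and −2 mm in tool y, descend 165 mm and grip.

```bash
python3 -m jog '[[[1,50,-2,4,0,0,0],[1,100,-2,4,0,0,0],[1,145,-2,4,0,0,0],[1,165,-2,4,0,0,0],[1,165,-2,4,0,0,0],[1,165,-2,4,0,0,0],[0,165,-2,4,0,0,0],[0,165,-2,4,0,0,0],[0,165,-2,4,0,0,0],[0,165,-2,4,0,0,0],[0,165,-2,4,0,0,0],[0,165,-2,4,0,0,0]]]' 60
python3 - <<'E'
from h import *
c=read_camera("wrist");cv2.imwrite("pics/w3.png",c["img"][:,:,::-1])
s=read_state();print(s["t"],s["tool_pos"],s["qpos"],s["ft_force"],s["width"])
E
```

```text
t: 5.82
tool_pos: [0.4463, -0.3222, 0.0454]
tcp_rot: [0.384, 0.594, -0.384, 0.594]
ft_force: [-0.0, 1.1, 5.6]
width: 0.179
5.875 [ 0.4462 -0.3222  0.0454] [ 0.0704  0.8045  0.6577  1.9501 -0.7942  0.6657  0.0886] [0.5956 1.1319 5.8523] 0.18015862109971656
```

View pics/w3.png

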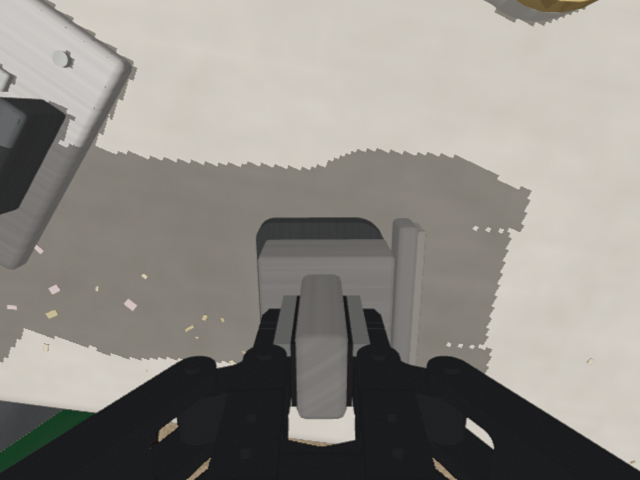

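The stop is gripped (opening about 15 mm across the 16 mm post) and square in the fingers. Next I lift it and carry it round the broom to above the bay.

```bash
python3 -m jog '[[[0,-40,0,0,0,0,0],[0,-95,10,0,0,0,0],[0,-140,50,5,0,0,0],[0,-155,94,10,3,0,0],[0,-155,120,-35,8,0,0],[0,-155,150,-85,14,0,0],[0,-155,182,-137,20,0,0],[0,-155,200,-190,26,0,0],[0,-155,218,-245,31,0,0],[0,-155,236,-300,36,0,0],[0,-155,250,-350,36,0,0],[0,-155,254,-392,36,0,0]]]' && python3 -m jog '[[[0,0,0,0,0,0,0],[0,0,0,0,0,0,0],[0,0,0,0,0,0,0]]]'
python3 - <<'E'
from h import *
s=read_state();print(s["t"],s["tool_pos"],s["qpos"],s["ft_force"],s["width"]);R=Ro.from_quat(s["tcp_rot"]).as_matrix();print(R)
c=read_camera("wrist");cv2.imwrite("pics/w4.png",c["img"][:,:,::-1])
for y in(-.165,.055,.13,.215):
  for x in (-.056,.056):
    yw=-.209;X=np.array([.4795,-.0381])+x*np.array([np.cos(yw),np.sin(yw)])+y*np.array([-np.sin(yw),np.cos(yw)]);print(x,y,proj(c,(*X,.012)))
t=s["tool_pos"];print("axis point 39mm up, ±15 in tool y",[proj(c,t-R[:,0]*.039+R[:,1]*k) for k in(-.015,0,.015)])
E
```

```text
t: 7.38
tool_pos: [0.5165, 0.1418, 0.1999]
tcp_rot: [-0.548, -0.446, 0.549, -0.446]
ft_force: [0.6, 1.0, -2.9]
width: 0.176
t: 7.75
tool_pos: [0.5173, 0.1383, 0.2004]
tcp_rot: [0.549, 0.445, -0.549, 0.446]
ft_force: [0.1, -0.4, -3.7]
width: 0.18
7.75 [0.5173 0.1383 0.2004] [-1.1083  0.7362  1.1627  1.9032 -0.7876  1.0543 -1.3839] [ 0.1338 -0.4191 -3.7241] 0.18026106202915773
[[ 0.0001  0.9785 -0.2062]
 [-0.0001 -0.2062 -0.9785]
 [-1.      0.0001  0.0001]]
-0.056 -0.165 [719.7118 272.9615]
0.056 -0.165 [761.1576 140.607 ]
-0.056 0.055 [466.5542 272.729 ]
0.056 0.055 [481.7477 140.3531]
-0.056 0.13 [380.2527 272.6497]
0.056 0.13 [386.497  140.2666]
-0.056 0.215 [282.4458 272.5598]
0.056 0.215 [278.5479 140.1685]
axis point 39mm up, ±15 in tool y [array([323.9797, 424.7224]), array([324.0617, 383.1091]), array([324.15  , 338.2959])]
```

View pics/w4.png

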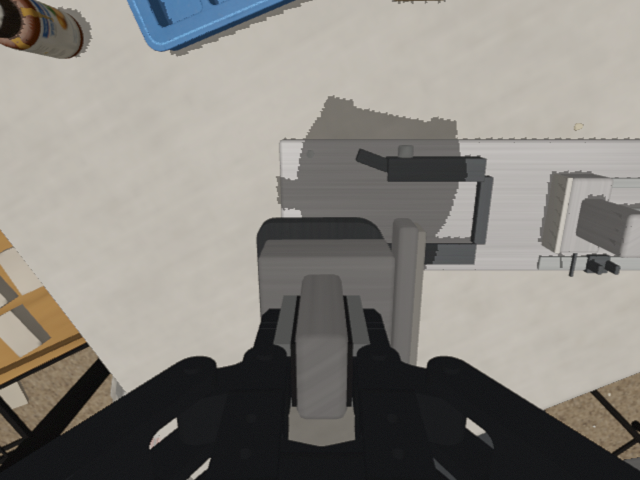

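The stop hangs level and square over the bay. The plate's far edge is at about v=139, its end at about u=281, the far rail at v=157–181 (u 387–486), the jaw post near (615,225) and the clip near (600,264). Next I measure the edges at sub-pixel level.

Run:
```python
from h import *
c=read_camera("wrist");g=cv2.GaussianBlur(cv2.cvtColor(c["img"],cv2.COLOR_RGB2GRAY),(3,3),0).astype(float)
def edge(line,lo,sgn=0):
    d=np.diff(line); d=abs(d) if sgn==0 else sgn*d
    i=d.argmax();w=d[max(0,i-2):i+3];return lo+max(0,i-2)+.5+(w*np.arange(len(w))).sum()/w.sum()
o=np.array([.4795,-.0381]);yw=-.209
def tov(P): d=P[:2]-o;return np.array([d@[np.cos(yw),np.sin(yw)],d@[-np.sin(yw),np.cos(yw)]])*1000
for u in range(480,630,25): print("far",u,(v:=edge(g[130:150,u],130)),tov(ray(c,(u,v),.012)))
for u in range(440,560,20): print("near",u,(v:=edge(g[262:280,u],262)),tov(ray(c,(u,v),.012)))
for v in (146,150,154): print("end",v,(u:=edge(g[v,270:290],270)),tov(ray(c,(u,v),.012)))
for u in range(395,480,20): print("railfar out/in",u,(a:=edge(g[148:168,u],148,-1)),(b:=edge(g[172:190,u],172,1)),tov(ray(c,(u,a),.029)),tov(ray(c,(u,b),.029)))
for v in (195,210,225): print("ledge jaw-side",v,(u:=edge(g[v,484:500],484,1)),tov(ray(c,(u,v),.029)),tov(ray(c,(u,v),.012)))
cv2.imwrite("pics/w4c.png",cv2.resize(c["img"][130:280,340:640,::-1],None,fx=2.6,fy=2.6,interpolation=cv2.INTER_CUBIC))
```

```text
far 480 137.74242424242425 [57.9911 56.694 ]
far 505 138.78333333333333 [57.2128 36.9421]
far 530 138.7982456140351 [57.2185 17.282 ]
far 555 137.96575342465752 [57.8719 -2.2665]
far 580 137.96913580246914 [ 57.8864 -21.9121]
far 605 137.984375 [ 57.8918 -41.5587]
near 440 264.0483870967742 [-47.9756  78.8638]
near 460 264.0684210526316 [-47.9768  61.6006]
near 480 270.2391304347826 [-53.6711  43.6738]
near 500 270.25 [-53.6638  26.329 ]
near 520 270.09090909090907 [-53.4985   9.0078]
near 540 270.34615384615387 [-53.7185  -8.3702]
end 146 280.40909090909093 [ 51.5095 213.7464]
end 150 280.5238095238095 [ 48.4091 213.7451]
end 154 281.3235294117647 [ 45.2914 213.199 ]
railfar out/in 395 155.859375 181.28571428571428 [ 45.6065 125.7497] [ 26.3546 124.6978]
railfar out/in 415 155.7923076923077 181.25438596491227 [ 45.6698 110.6512] [ 26.3928 109.3169]
railfar out/in 435 155.80769230769232 181.23214285714286 [45.6717 95.5496] [26.424  93.9367]
railfar out/in 455 155.77692307692308 181.30701754385964 [45.708  80.4516] [26.3803 78.5502]
railfar out/in 475 155.65748031496062 181.12790697674419 [45.8102 65.3623] [26.5324 63.1847]
ledge jaw-side 195 491.08762886597935 [15.7396 49.4674] [12.426  42.2991]
ledge jaw-side 210 489.22340425531917 [ 3.8039 49.4437] [-0.1584 42.274 ]
ledge jaw-side 225 487.2912087912088 [-8.4023 49.4734] [-13.0279  42.3054]
```

View pics/w4c.png

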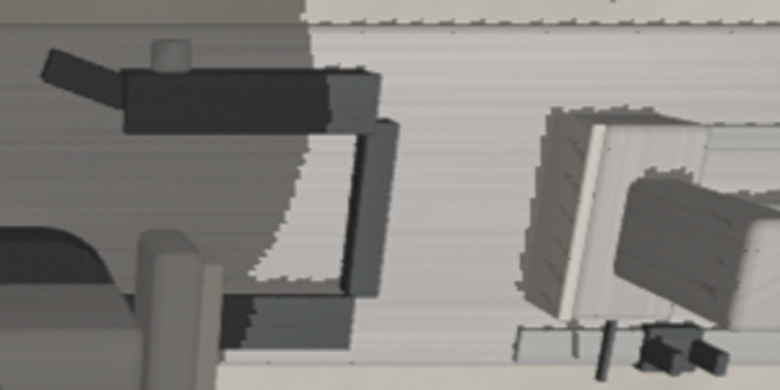

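The corrected vice origin is about (0.4810, −0.0397) with yaw −0.209. The held post sits over the bay to within about 1 mm, so I lower it.

```bash
python3 -m jog '[[[0,50,1,0,0,0,0],[0,100,1,0,0,0,0],[0,125,1,0,0,0,0],[0,135,1,0,0,0,0],[0,140,1,0,0,0,0],[0,142,1,0,0,0,0],[0,143,1,0,0,0,0],[0,143,1,0,0,0,0],[0,143,1,0,0,0,0]]]'
python3 - <<'E'
from h import *
s=read_state();print(s["tool_pos"],s["ft_force"]);R=Ro.from_quat(s["tcp_rot"]).as_matrix()
o=np.array([.4810,-.0397]);yw=-.209;d=s["tool_pos"][:2]-o
print("tcp in vice",d@[np.cos(yw),np.sin(yw)],d@[-np.sin(yw),np.cos(yw)])
E
```

```text
t: 8.98
tool_pos: [0.5182, 0.1394, 0.0575]
tcp_rot: [0.549, 0.446, -0.549, 0.446]
ft_force: [0.9, 0.3, -2.2]
width: 0.18
[0.5182 0.1394 0.0575] [ 0.928   0.3451 -2.2385]
tcp in vice -0.0008027523277761178 0.182916362391974
```

```bash
python3 -m jog '[[[0,0.5,0,5,0,0,0],[0,0.5,0,10,0,0,0],[0,0.5,0,15,0,0,0],[0,0.5,0,20,0,0,0],[0,0.5,0,25,0,0,0],[0,0.5,0,30,0,0,0],[0,0.5,0,35,0,0,0],[0,0.5,0,35,0,0,0]]]'; python3 -m jog '[[[0,0,0,5,0,0,0],[0,0,0,10,0,0,0],[0,0,0,15,0,0,0],[0,0,0,20,0,0,0],[0,0,0,25,0,0,0],[0,0,0,30,0,0,0],[0,0,0,30,0,0,0]]]'
python3 - <<'E'
from h import *
s=read_state();print(s["tool_pos"],s["ft_force"],s["moment"])
c=read_camera("wrist");cv2.imwrite("pics/w5.png",c["img"][:,:,::-1])
o=np.array([.4810,-.0397]);yw=-.209;d=s["tool_pos"][:2]-o
print("tcp in vice",d@[np.cos(yw),np.sin(yw)],d@[-np.sin(yw),np.cos(yw)])
E
```

```text
t: 9.98
tool_pos: [0.5116, 0.105, 0.0574]
tcp_rot: [0.549, 0.446, -0.548, 0.446]
ft_force: [0.7, 0.6, 9.3]
width: 0.177
t: 10.85
tool_pos: [0.5055, 0.076, 0.0574]
tcp_rot: [0.549, 0.446, -0.548, 0.446]
ft_force: [2.0, 4.4, 9.9]
width: 0.176
[0.5055 0.076  0.0574] [1.9874 4.3528 9.9259] [ 0.6271 -0.0934 -0.0578]
tcp in vice -1.0130425124264511e-05 0.11828881435049016
```

View pics/w5.png

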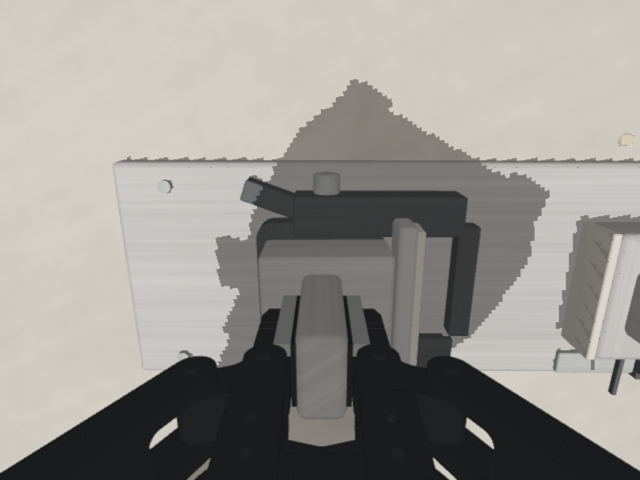

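The foot is under the rails (its far corner has gone beneath the far rail at (270,225)) and the drag is about 4 N. I keep sliding to near home and then creep.

```bash
python3 -m jog '[[[0,0,0,5,0,0,0],[0,0,0,10,0,0,0],[0,0,0,15,0,0,0],[0,0,0,20,0,0,0],[0,0,0,25,0,0,0],[0,0,0,29,0,0,0],[0,0,0,31,0,0,0],[0,0,0,31,0,0,0]]]';  python3 -m jog '[[[0,0,0,1,0,0,0],[0,0,0,1,0,0,0]]]'; python3 -m jog '[[[0,0,0,1,0,0,0],[0,0,0,1,0,0,0]]]';python3 -m jog '[[[0,0,0,1,0,0,0],[0,0,0,1,0,0,0]]]'
```

```text
t: 11.9
tool_pos: [0.4993, 0.0459, 0.0574]
tcp_rot: [0.549, 0.446, -0.548, 0.446]
ft_force: [1.7, 4.6, 10.6]
width: 0.183
t: 12.15
tool_pos: [0.4991, 0.0454, 0.0575]
tcp_rot: [0.549, 0.446, -0.548, 0.446]
ft_force: [1.2, 7.0, 12.3]
width: 0.179
t: 12.4
tool_pos: [0.499, 0.0445, 0.0575]
tcp_rot: [0.549, 0.446, -0.548, 0.446]
ft_force: [1.6, 8.4, 11.7]
width: 0.181
t: 12.65
tool_pos: [0.4989, 0.044, 0.0575]
tcp_rot: [0.55, 0.447, -0.547, 0.446]
ft_force: [1.8, 11.3, 13.4]
width: 0.176
```

```bash
for i in 1 2; do python3 -m jog '[[[0,0,0,1,0,0,0],[0,0,0,2,0,0,0],[0,0,0,2,0,0,0]]]'; done
python3 - <<'E'
from h import *
s=read_state()
o=np.array([.4810,-.0397]);yw=-.209;d=s["tool_pos"][:2]-o
print("tcp in vice",d@[np.cos(yw),np.sin(yw)],d@[-np.sin(yw),np.cos(yw)],s["ft_force"])
E
```

```text
t: 13.02
tool_pos: [0.4989, 0.0436, 0.0577]
tcp_rot: [0.55, 0.447, -0.547, 0.445]
ft_force: [3.1, 20.0, 17.4]
width: 0.178
t: 13.4
tool_pos: [0.4989, 0.0432, 0.0578]
tcp_rot: [0.55, 0.448, -0.546, 0.445]
ft_force: [3.9, 28.7, 22.3]
width: 0.174
tcp in vice 0.00032854694444931377 0.08481782083966634 [ 3.8897 28.6523 22.3488]
```

Hard stop at y≈0.0848 m, with force rising to 29 N and no further motion. I relieve the push, open and rise over to the jaw for a look.

```bash
python3 -m jog '[[[0,-1,0,-3,0,0,0],[0,-1,0,-5,0,0,0],[0,-1,0,-5,0,0,0]]]'; python3 -m jog '[[[0.5,0,0,0,0,0,0],[1,0,0,0,0,0,0],[1,0,0,0,0,0,0],[1,-10,0,0,0,0,0],[1,-50,0,0,0,0,0],[1,-100,0,0,0,0,0],[1,-140,0,10,0,0,0],[1,-140,0,60,0,0,0],[1,-140,0,107,0,0,0],[1,-140,0,107,0,0,0],[1,-140,0,107,0,0,0],[1,-140,0,107,0,0,0]]]'
python3 - <<'E'
from h import *
s=read_state()
o=np.array([.4810,-.0397]);yw=-.209;d=s["tool_pos"][:2]-o
print(s["qpos"],"tcp in vice",d@[np.cos(yw),np.sin(yw)],d@[-np.sin(yw),np.cos(yw)],s["ft_force"],Ro.from_quat(s["tcp_rot"]).as_matrix())
c=read_camera("wrist");cv2.imwrite("pics/w6.png",c["img"][:,:,::-1])
def V(x,y,z): return proj(c,(*(o+x*np.array([np.cos(yw),np.sin(yw)])+y*np.array([-np.sin(yw),np.cos(yw)])),z))
print("stop post top @85",V(0,.085,.096),"jaw post top",V(0,-.022,.093),"pointer",V(-.047,-.022,.0345))
for m in(.03,.058):print("clip",m,V(-.047,-.022-m,.03))
E
```

```text
t: 13.78
tool_pos: [0.4985, 0.0441, 0.058]
tcp_rot: [0.549, 0.446, -0.548, 0.446]
ft_force: [2.5, 6.4, 0.3]
width: 0.18
t: 15.28
tool_pos: [0.4763, -0.0605, 0.1978]
tcp_rot: [-0.548, -0.446, 0.549, -0.446]
ft_force: [-0.1, 0.0, 0.4]
width: 0.997
[-0.7877  0.6335  1.1612  2.0405 -0.7255  0.9584 -1.0148] tcp in vice -0.00024613732704142254 -0.021319146618994932 [-0.0953  0.0376  0.397 ] [[-0.0003  0.9791 -0.2031]
 [ 0.     -0.2031 -0.9791]
 [-1.     -0.0003  0.    ]]
stop post top @85 [152.4952 239.3909] jaw post top [323.712  238.6488] pointer [322.9729 273.0341]
clip 0.03 [359.8087 271.0989]
clip 0.058 [394.203  271.2324]
```

View pics/w6.png

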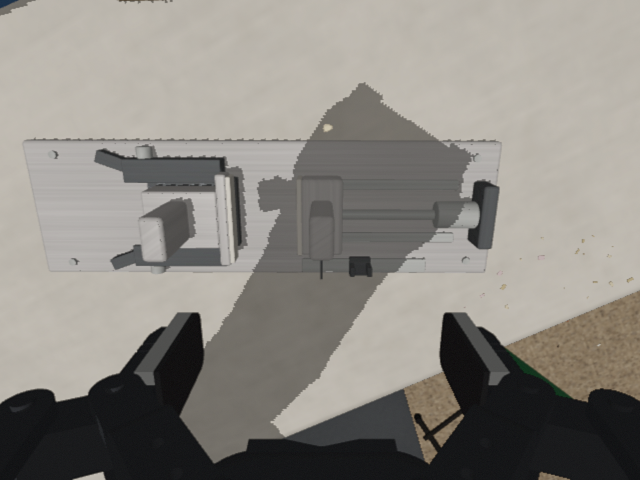

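The stop is home (post top at about (152,240), as predicted). The pointer is at u≈321 and the clip near (360,266). I crop to measure the gap.

Run:
```python
from h import *
c=read_camera("wrist")
cv2.imwrite("pics/w6c.png",cv2.resize(c["img"][245:290,305:385,::-1],None,fx=10,fy=10,interpolation=cv2.INTER_CUBIC))
g=cv2.cvtColor(c["img"],cv2.COLOR_RGB2GRAY)
for v in range(256,280,2):print(v,g[v,314:380:1].tolist())
```

```text
256 [104, 103, 103, 103, 103, 103, 104, 103, 103, 103, 103, 103, 103, 102, 101, 101, 99, 98, 94, 96, 107, 108, 107, 107, 107, 107, 107, 108, 107, 108, 107, 108, 108, 108, 105, 88, 71, 71, 69, 70, 69, 71, 69, 69, 70, 70, 69, 69, 69, 71, 70, 70, 69, 69, 71, 83, 106, 108, 109, 107, 107, 107, 108, 108, 108, 107]
258 [99, 99, 99, 99, 100, 98, 99, 99, 100, 99, 99, 97, 98, 97, 98, 98, 95, 92, 87, 87, 88, 88, 88, 89, 88, 88, 88, 88, 89, 89, 88, 88, 88, 89, 81, 53, 47, 47, 47, 48, 47, 47, 48, 48, 48, 47, 47, 48, 47, 47, 47, 47, 48, 46, 45, 50, 70, 90, 89, 88, 89, 89, 89, 89, 88, 88]
260 [99, 98, 93, 92, 93, 89, 77, 69, 76, 92, 92, 93, 92, 93, 91, 96, 101, 101, 102, 103, 104, 104, 103, 102, 103, 104, 103, 103, 103, 103, 103, 103, 104, 104, 94, 58, 47, 48, 47, 48, 49, 49, 48, 48, 49, 49, 46, 48, 49, 47, 49, 48, 48, 47, 47, 48, 71, 103, 104, 104, 104, 103, 103, 103, 104, 104]
262 [101, 101, 100, 101, 101, 95, 70, 49, 70, 100, 101, 101, 101, 101, 101, 99, 100, 101, 100, 100, 100, 101, 100, 100, 101, 101, 101, 100, 100, 100, 101, 102, 101, 102, 92, 56, 48, 47, 49, 48, 52, 52, 52, 51, 51, 51, 52, 5
[... 1843 characters left out ...]
, 49, 67, 98, 110, 111, 111, 110, 110, 110, 111]
276 [113, 112, 112, 112, 112, 102, 63, 53, 83, 111, 112, 111, 111, 111, 112, 111, 111, 111, 111, 111, 112, 111, 111, 111, 111, 110, 109, 109, 110, 110, 110, 110, 110, 110, 110, 99, 71, 56, 56, 63, 89, 106, 108, 107, 107, 107, 107, 108, 107, 107, 107, 107, 99, 71, 55, 54, 56, 75, 106, 110, 110, 109, 109, 109, 110, 110]
278 [112, 112, 111, 111, 111, 101, 66, 58, 83, 109, 111, 110, 111, 110, 110, 110, 111, 110, 110, 111, 112, 111, 111, 110, 109, 110, 109, 109, 109, 110, 111, 111, 110, 110, 111, 110, 111, 111, 110, 110, 110, 111, 110, 110, 110, 110, 111, 109, 109, 110, 109, 110, 109, 109, 110, 109, 109, 108, 109, 109, 108, 109, 108, 108, 109, 109]
```

View pics/w6c.png

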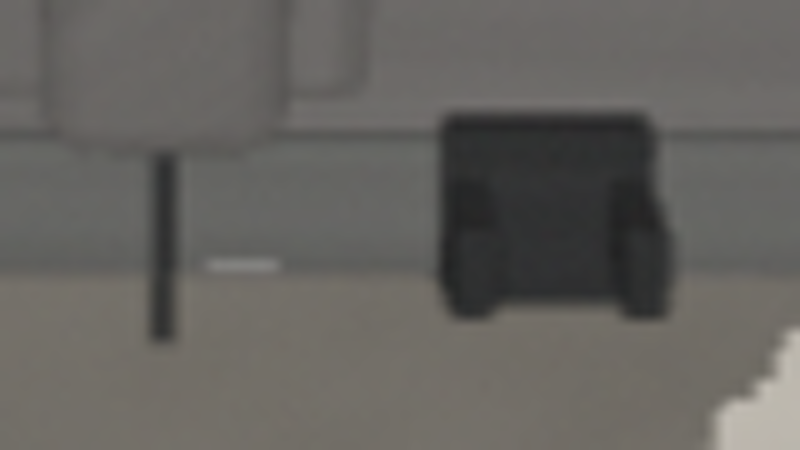

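Run:
```python
from h import *
c=read_camera("wrist");o=np.array([.4810,-.0397]);yw=-.209
def tov(P): d=P[:2]-o;return np.array([d@[np.cos(yw),np.sin(yw)],d@[-np.sin(yw),np.cos(yw)]])*1000
p=tov(ray(c,(320.85,277),.0345));print("pointer",p)
for z in(.022,.027,.031,.034):
    a,b=tov(ray(c,(353.8,275.5),z)),tov(ray(c,(366.6,275.5),z));print(z,a,b,a[1]-b[1],"open",p[1]-(a+b)[1]/2)
for m in (.03,.032):pass
```

```text
pointer [-50.4437 -20.4638]
0.022 [-54.1679 -48.0681] [-54.1242 -58.7909] 10.72276355264409 open 32.965646829967326
0.027 [-52.1143 -47.6307] [-52.0713 -58.1844] 10.553716556914132 open 32.44367060846771
0.031 [-50.4714 -47.2807] [-50.429  -57.6992] 10.418478960330177 open 32.02608963126803
0.034 [-49.2393 -47.0182] [-49.1972 -57.3353] 10.317050762892208 open 31.712903898368246
```

The opening needed is about 32 mm. I descend and grip the jaw post.

```bash
python3 -m jog '[[[1,50,0,0,0,0,0],[1,100,0,0,0,0,0],[1,135,0,0,0,0,0],[1,148,0,0,0,0,0],[1,148,0,0,0,0,0],[1,148,0,0,0,0,0],[0,148,0,0,0,0,0],[0,148,0,0,0,0,0],[0,148,0,0,0,0,0],[0,148,0,0,0,0,0],[0,148,0,0,0,0,0],[0,148,0,0,0,0,0]]]' 60; python3 -m jog '[[[0,0,0,4,0,0,0],[0,0,0,8,0,0,0],[0,0,0,12,0,0,0],[0,0,0,16,0,0,0],[0,0,0,20,0,0,0],[0,0,0,24,0,0,0],[0,0,0,28,0,0,0],[0,0,0,31,0,0,0],[0,0,0,32,0,0,0],[0,0,0,32,0,0,0],[0,0,0,32,0,0,0]]]'
cat > m.py <<'E'
from h import *
s=read_state();print(s["tool_pos"],s["ft_force"])
c=read_camera("wrist");o=np.array([.4810,-.0397]);yw=-.209;cv2.imwrite("pics/m%d.png"%(s["t"]*100),c["img"][:,:,::-1])
def V(x,y,z): return proj(c,(*(o+x*np.array([np.cos(yw),np.sin(yw)])+y*np.array([-np.sin(yw),np.cos(yw)])),z))
print("pred gap",V(-.0505,-.0525,.031),"tcp vice",[np.dot(s["tool_pos"][:2]-o,e)*1000 for e in([np.cos(yw),np.sin(yw)],[-np.sin(yw),np.cos(yw)])])
u,v=V(-.0505,-.0525,.031).astype(int)
g=cv2.cvtColor(c["img"],cv2.COLOR_RGB2GRAY)
for r in range(v-20,min(480,v+24),4):print(r,u-30,g[r,max(0,u-30):u+30].tolist())
E
python3 m.py
```

```text
t: 16.92
tool_pos: [0.4763, -0.0608, 0.05]
tcp_rot: [0.549, 0.446, -0.548, 0.446]
ft_force: [0.1, 5.3, 7.8]
width: 0.181
t: 18.3
tool_pos: [0.4698, -0.0919, 0.05]
tcp_rot: [0.549, 0.446, -0.548, 0.446]
ft_force: [-1.1, 6.7, 9.9]
width: 0.181
[ 0.4698 -0.0919  0.05  ] [-1.1306  6.6816  9.9035]
pred gap [320.9546 396.0696] tcp vice [np.float64(-0.13637265524561948), np.float64(-53.359817374432666)]
376 290 [28, 30, 33, 55, 89, 107, 114, 116, 117, 119, 120, 121, 123, 125, 125, 125, 124, 124, 124, 122, 122, 122, 123, 122, 123, 123, 123, 124, 123, 123, 123, 122, 123, 123, 124, 124, 125, 124, 124, 123, 125, 124, 124, 124, 124, 124, 123, 124, 124, 123, 120, 117, 115, 114, 113, 112, 110, 100, 74, 36]
380 290 [27, 29, 32, 45, 78, 106, 114, 117, 118, 119, 120, 120, 121, 121, 122, 122, 122, 123, 123, 124, 123, 123, 122, 122, 123, 123, 123, 124, 124, 124, 125, 125, 124, 124, 124, 124, 124, 122, 123, 123, 124, 124, 124, 124, 123, 123, 122, 120, 120, 117, 117, 117, 117, 116, 117, 115, 111, 99, 71, 34]
384 290 [25, 29, 32, 45, 79, 105, 111, 114, 116, 117, 119, 120, 122, 122, 123, 123, 122, 122, 122
[... 1935 characters left out ...]
1, 122, 122, 121, 121, 120, 119, 117, 117, 117, 115, 113, 109, 105, 154, 206, 207]
412 290 [131, 131, 130, 131, 122, 101, 108, 116, 116, 118, 119, 120, 121, 122, 122, 122, 122, 121, 121, 121, 120, 120, 121, 121, 121, 121, 122, 122, 122, 122, 122, 122, 121, 122, 122, 122, 122, 122, 121, 121, 120, 121, 121, 121, 121, 121, 121, 122, 121, 120, 118, 116, 115, 114, 113, 108, 114, 165, 205, 205]
416 290 [132, 131, 131, 132, 124, 105, 105, 112, 115, 115, 116, 118, 119, 120, 121, 121, 122, 121, 121, 122, 122, 122, 121, 121, 122, 122, 121, 122, 121, 122, 122, 121, 121, 121, 121, 121, 120, 121, 121, 121, 121, 122, 122, 122, 121, 121, 121, 121, 119, 119, 117, 118, 116, 114, 111, 107, 114, 165, 206, 206]
```

The post hides the pointer from the wrist camera, so I check numerically in the scene and top cameras.

Run:
```python
from h import *
o=np.array([.4810,-.0397]);yw=-.209
for n in("scene","top"):
    c=read_camera(n);g=cv2.cvtColor(c["img"],cv2.COLOR_RGB2GRAY);cv2.imwrite(f"pics/{n}9.png",c["img"][:,:,::-1])
    old=cv2.imread(f"pics/{n}0.png",0)
    def V(x,y,z): return proj(c,(*(o+x*np.array([np.cos(yw),np.sin(yw)])+y*np.array([-np.sin(yw),np.cos(yw)])),z))
    p=V(-.0505,-.0525,.031);print(n,"gap",p,"ptr root/tip/at+10mm",V(-.035,-.0525,.0345),V(-.0525,-.0525,.0345),V(-.0525,-.0425,.0345))
    u,v=p.astype(int)
    for r in range(v-9,v+8):print(r,u-11,' '.join("%3d"%k for k in g[r,u-11:u+12]),' | ',' '.join("%3d"%k for k in old[r,u-11:u+12]))
```

```text
scene gap [279.5086 303.951 ] ptr root/tip/at+10mm [286.6393 300.5141] [278.5436 302.8175] [276.5879 300.0183]
294 268  89  88  84  74  62  57  55  55  54  54  54  52  51  47  46  46  56  73  85  91  92  91  90  |  162 160 151 120  82  57  50  50  50  49  49  47  45  43  40  41  59  86 109 117 115 109 103
295 268  89  87  84  73  61  56  55  55  55  53  53  51  50  47  44  45  59  78  88  91  90  89  87  |  161 160 149 118  79  56  50  51  50  47  48  48  44  42  40  43  57  80  96  97  95  92  90
296 268  88  88  83  71  61  55  55  55  54  54  52  51  48  47  43  48  59  79  89  90  89  87  87  |  160 158 143 112  74  54  50  51  50  48  48  46  44  42  40  42  53  74  85  89  87  86  85
297 268  88  84  76  65  58  55  55  54  54  54  53  50  49  46  46  48  62  80  88  88  88  87  87  |  157 150 128  94  65  52  50  50  49  50  47  47  45  43  39  43  56  72  83  86  86  86  86
298 268  85  80  71  61  55  55  56  55  55  52  53  50  48  45  44  52  69  84  88  87  86  87  86  |  147 137 112  78  56  50  50  51  48  48  49  45  44  41  40  47  62  77  84  86  87  87  86
299 268  
[... 5083 characters left out ...]
  77  77  78  78  |  171 172 171 171 172 170 170 173 169 166 165 167 165 165 165 140 143 116 114 148 140 146 149
299 317  81  76  82  80  77  80  77  79  79  80  79  78  81  80  77  76  78  76  79  76  76  76  77  |  171 171 170 172 171 168 170 169 169 168 171 170 175 173 174 167 167 164 166 168 142  98 105
300 317  81  79  77  78  78  80  78  79  80  81  78  81  78  77  78  76  79  75  78  78  77  74  74  |  171 171 171 172 172 170 170 172 168 169 168 169 171 169 169 168 171 170 172 172 166 157 164
301 317  79  80  80  78  76  79  81  76  78  78  78  78  78  77  77  74  78  74  77  74  77  78  76  |  171 170 171 171 175 174 171 171 172 171 168 167 166 166 167 164 167 167 168 171 171 171 172
```

Both outside cameras are blocked, by the broom and by the arm. In the wrist frame the gripped post sits at y≈−53.4 mm and the gap at −52.5 mm, so I ease back 1 mm and settle.

```bash
python3 -m jog '[[[0,0,0,-1,0,0,0],[0,0,0,-1,0,0,0],[0,0,0,-1,0,0,0],[0,0,0,-1,0,0,0],[0,0,0,-1,0,0,0],[0,0,0,-1,0,0,0]]]'
python3 - <<'E'
from h import *
s=read_state();o=np.array([.4810,-.0397]);yw=-.209
print([np.dot(s["tool_pos"][:2]-o,e)*1000 for e in([np.cos(yw),np.sin(yw)],[-np.sin(yw),np.cos(yw)])],s["ft_force"],s["width"],abs(s["qvel"]).max())
c=read_camera("wrist");g=cv2.cvtColor(c["img"],cv2.COLOR_RGB2GRAY)
# stop check: white plate jaw-side edge / post vs prediction for home
def V(x,y,z): return proj(c,(*(o+x*np.array([np.cos(yw),np.sin(yw)])+y*np.array([-np.sin(yw),np.cos(yw)])),z))
p=V(.02,.044,.049);print("plate front edge pred",p,"row",g[int(p[1]),max(0,int(p[0])-20):int(p[0])+20].tolist())
q=V(-.047,-.0525+.0105,.03);print("clip left side",q, V(-.047,-.0525-.0105,.03))
E
```

```text
t: 19.2
tool_pos: [0.47, -0.0908, 0.05]
tcp_rot: [0.549, 0.447, -0.548, 0.446]
ft_force: [-0.2, 6.2, 10.2]
width: 0.178
[np.float64(-0.11691061596043185), np.float64(-52.28463682338742)] [-0.2277  6.2139 10.2314] 0.1783201478517289 0.0015456713122033964
plate front edge pred [ 66.7608 268.7866] row [202, 203, 203, 204, 205, 204, 199, 191, 184, 176, 167, 173, 204, 217, 217, 218, 218, 217, 211, 198, 179, 144, 109, 106, 108, 107, 107, 108, 108, 107, 107, 108, 107, 107, 107, 108, 107, 107, 107, 108]
clip left side [300.8811 388.2775] [345.7699 388.4595]
```

```bash
python3 -c "
from rig import *
print(finish_job())"
```

```text
the job is handed in; nothing more can be done
None
```

The end stop is home under the rails and let go. The spring jaw is held open at the marker clip, and I handed the job in at about 19 s of the 58 s allowed. I could not see the pointer in the gap in any camera at the end; the jaw's position comes from earlier measurements and the arm's own readings.

- **End stop:** I set it on the bay and slid it in. It met a hard stop at vice y ≈ 0.085 m, where the force rose to 29 N with almost no further motion. After release, its front plate edge was at u ≈ 67.3 px in the wrist picture, against 66.8 px predicted for home. I did not feel or see the balls snap as a separate event; I infer it from the stop's position.
- **Jaw:** The fingers hold it with the post centre at vice y ≈ −52.3 mm; the gap was measured at −52.5 mm, with about 1 mm uncertainty, so it should be within the 4 mm limit. The grip is still, with about 6 N from the spring.
- **Views that failed:** At the final pose the post hid the pointer from the wrist camera. The broom and the arm blocked the scene and top cameras. A weak hint in the scene picture suggested 1.6 mm of overshoot before I eased the jaw back 1 mm.
- **Objects to leave alone:** I did not measure the marker clip, soap bars, pot or bottle again at the end. I planned the paths to stay clear of them, and saw no unexpected force while carrying the stop or moving to the jaw.

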